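# Refit the knob in the guarded well of a speed controller and bring it up to the mark

### The job

The knob has come off the speed controller: pick it up and push it onto the D-shaft down in the dial well, turning it slowly until it drops fully home. Then turn it back anticlockwise to its zero stop, to reset the zero-start interlock, and bring it up clockwise until its pointer line points at the red marker on the bezel; leave it there and let go. Do not shift the bezel ring or the loose tools on the bench.

Things in the scene. Friction and masses are not known exactly. Their poses are not given: they have to be found in the camera images.
- knob: Loose black fluted knob, 38 mm diameter, 38 mm tall, about 60 g, standing upright on the bench. Origin: centre of its underside; z up through the top; x along its pointer (a red line on the aluminium top, going on down the side in white). Grip it on the round upper part, z 16 to 38 mm; below that it is 1 mm thinner in radius.
- knob_bore (a point): Mouth of the knob's D-shaped blind bore, at the knob's origin, axes as the knob's. 15.5 mm deep, 15.4 mm across, the flat of the D 2.6 mm from the axis on the pointer's (+x) side. When home the knob's underside rests on the brass nut.
- knob_mark (a point): Point on the knob's pointer line: on its top face, 16 mm from its axis (knob frame [0.016, 0, 0.038]).
- well: Round dial well, 92 mm wide, 46 mm deep, in the sloping top of a grey 140x160 mm desk console fixed to the bench, 0.1 m tall. Origin: centre of the well's flat floor; z along the shaft out of the well (12 degrees off vertical, leaning to the console's front); x in the panel, uphill to its rear; y to its left. A brass nut on the axis, 21 mm wide, stands 4 mm above the floor. The mouth is the panel.
- shaft_tip (a point): Tip of the steel D-shaft, on the well's axis 18 mm above the well floor, axes as the well's (they do not show the shaft's angle). 14 mm diameter, flat 2 mm from the axis, its round side chamfered 1.4 mm over the last 2 mm. Unkeyed, the knob stands on the tip; within about 0.2 rad of the shaft's angle it slips on and drops 14 mm to the nut, its top then 4 mm below the panel.
- zero_aim (a point): Where knob_mark is when the knob is home and at the zero stop: well frame [-0.0139, 0.008, 0.042]; a white circle on the panel marks this direction. The shaft's flat looks where the pointer will point. The shaft (friction 0.08 N m, 0.1 rad of play in the knob) turns clockwise from here, seen from above, 5.2 rad. It was left 0.5 to 2.5 rad clockwise of zero; just where is not measured, only seen or felt.
- red_aim (a point): Where knob_mark is when the knob is home and points at the red marker (16 mm from the well's axis, 42 mm above the well floor).
- marker_ring (a joint): Black bezel ring on the panel round the mouth of the well (inner diameter 93, outer 113, 3 mm high) with the red marker tab; stiff, not to be moved. Value: angle in rad, clockwise seen from above, from the zero stop's direction to the red marker.
- pliers: Loose pliers with blue handles on the bench at the right of the controller, 52x176x14 mm; not to be moved.
- screwdriver: Loose yellow-handled screwdriver on the bench beyond the knob, 29x199x40 mm; not to be moved.
- nail_pot: Loose grey pot with a red lid on the bench beyond the knob, beside the blue case, 66 mm diameter, 82 mm tall; not to be moved.
Mind the look-alikes: they are no part of the job. Several things have the shape of the knob; the one meant has the colours described above.

How it is judged:
By the outcome, as a careful person would: the job done as asked, in the order asked, and still so for the second after the job is handed in, with the robot touching nothing.
It also fails if it takes over 64 s, if anything falls off the work surface, if the arm or the gripper's body presses on something with over 40 N, if the wrist force passes 120 N, or if a joint passes its speed limit or range.

### The arm

A 6-joint arm with a two-finger parallel gripper is mounted at the origin on a cart in front of the work surface, level with it; the furniture and walls round the work are solid. World frame = base frame: x ahead of the robot, y to its left, z up, the work surface at z = 0. Lengths are in m, angles in rad, forces in N, time in s.
With the tool pointing down it reaches from about 0.35 to 1 m from the base axis. Payload 7.1 kg.
Tool frame: the origin (TCP) lies between the finger pads; the fingertips stand 22 mm ahead of it and the grasp point (between the pads) lies 3 mm ahead of it; x points along the fingers, y is the direction in which the jaws open and shut, and the axes are right-handed (so a half turn about x gives the same grasp; the last joint's range is limited). The gripper opens to 85 mm and grips with 20 to 120 N. Pads are 22 mm wide; open, the fingers measure 114 mm over their backs; the gripper's body (76 mm by 85 mm) begins 54 mm behind the grasp point. The pads swing forward as they close: fully open they stand 13 mm farther back than shut.
Start: joints at [1.204, 0.423, 1.63, -0, 1.089, -0.019], TCP at [0.213, 0.588, 0.253] pointing down, gripper open.
Joint ranges: [-3, 3], [-0.9, 2.11], [0.09, 2.58], [-1.31, 4.45], [0.11, 2.69], [-2.54, 2.54]. Speed limits (rad/s): [2.39, 2.39, 3.01, 3.14, 3.14, 3.14].

### API

Orientations are given as a rotation vector (axis times angle).
In Python, from rig import manip gives the robot as it stands. The module is installed in compiled form; this text tells all that it offers. Calls block until the motion is done:
- manip.move_to(position, orientation): joint-space move of the TCP to a pose.
- manip.servo_line(position, orientation=None, rate=0.15): straight line of the TCP; orientation=None keeps the orientation; rate is the mean speed in m/s.
- manip.set_joints(angles): joint-space move.
- manip.command_gripper(opening, f_grip=None): finger opening in m; f_grip is the grip in N (None keeps the last); returns when the fingers have stopped.
- manip.hold(seconds).
- manip.solve_ik(position, orientation): joint angles nearest the present ones, or None.
- manip.camera(name): name is "scene" or "top" or "wrist"; returns a dict with "image" (420x560x3 uint8, red, green, blue), "fx", "fy", "cx", "cy" (pixels), "k1" (the pictures are not rectified: a ray, as slopes to the right and down, at radius r is drawn at 1 + k1 r^2 times it, then the intrinsics apply), "cam_to_world" (4x4, takes a point from camera to world coordinates); the wrist camera has in their place "mount" (4x4, takes a point from camera to tool coordinates, whose origin is the TCP and whose axes are the tool frame's). Camera axes: x right, y down, z forward; pixel columns grow to the right and rows downward; lengths in m; the calibration is good to about 2 mm. A picture is of the moment at which its call begins: read the wrist's pose just before it. There is no depth.
A pose or a line that the arm cannot do raises manip.IKError and nothing moves.
- manip.sign_off(): hands the job in, once; it reports no verdict.
Readings, each from a call of its own:
- manip.get_time(): time.
- manip.get_joint_positions(): joint angles.
- manip.get_joint_vel(): joint speeds.
- manip.get_tau(): joint torques, N m.
- manip.get_position(): TCP position.
- manip.get_ee_rot(): TCP orientation.
- manip.get_contact_force(): force on the tool from outside, world axes, zero at the start.
- manip.get_torque(): the same for the moment, N m.
- manip.get_width(): finger opening in m.
Only numpy, scipy, OpenCV 4.12 (cv2) and the standard library are available. Lean on these libraries where they do the work, as an engineer would, in place of code of your own. Each camera call takes 0.05 s, during which the arm holds its last target. There are 200 camera calls.

## Working session

There is one attempt and no reset: what is moved stays moved. The work goes in short steps, each a Python script; the robot and the scene stay as the last script left them, time stands still between calls to the robot, and variables do not carry over. Pictures are saved under pics/ and viewed, about 8 in all and at most 12, crops included, and the job is handed in when it is done.

```bash
mkdir -p pics; ls; cat > h.py <<'E'
from rig import manip as m
import numpy as np, cv2
from scipy.spatial.transform import Rotation as R
def shot(name,fn=None):
    p=np.array(m.get_position());r=R.from_rotvec(m.get_ee_rot()).as_matrix()
    c=m.camera(name)
    if name=='wrist':
        T=np.eye(4);T[:3,:3]=r;T[:3,3]=p;c['cam_to_world']=T@np.array(c['mount'])
    if fn: cv2.imwrite('pics/'+fn,cv2.cvtColor(c['image'],cv2.COLOR_RGB2BGR))
    np.save('pics/'+(fn or 'tmp')+'.npy',{k:v for k,v in c.items()},allow_pickle=True)
    return c
def load(fn): return np.load('pics/'+fn+'.npy',allow_pickle=True).item()
def ray(c,u,v):
    d=np.array([(u-c['cx'])/c['fx'],(v-c['cy'])/c['fy']]);s=d.copy()
    for _ in range(20): s=d/(1+c['k1']*(s@s))
    T=np.array(c['cam_to_world']);w=T[:3,:3]@np.r_[s,1];return T[:3,3],w/np.linalg.norm(w)
def onplane(c,u,v,p0=(0,0,0),n=(0,0,1)):
    o,d=ray(c,u,v);n=np.array(n);return o+d*((np.array(p0)-o)@n)/(d@n)
def proj(c,P):
    q=np.linalg.inv(np.array(c['cam_to_world']))@np.r_[P,1];s=q[:2]/q[2];s=s*(1+c['k1']*(s@s))
    return s[0]*c['fx']+c['cx'],s[1]*c['fy']+c['cy']
def tri(c1,a,c2,b):
    o1,d1=ray(c1,*a);o2,d2=ray(c2,*b)
    t=np.linalg.lstsq(np.c_[d1,-d2],o2-o1,rcond=None)[0];p,q=o1+d1*t[0],o2+d2*t[1]
    return (p+q)/2,np.linalg.norm(p-q)
E
python3 - <<'E'
from h import *
a=[shot(n,n+'0.png') for n in('scene','top','wrist')]
for c in a: print(c['fx'],c['k1'],np.round(c['cam_to_world'],3).tolist())
print(m.get_time(),R.from_rotvec(m.get_ee_rot()).as_matrix().round(2).tolist())
E
```

```text
pics
522.1624445770548 0.01871842264954845 [[-0.93, 0.319, -0.183, 0.859], [0.368, 0.798, -0.477, 0.406], [-0.006, -0.511, -0.859, 1.229], [0.0, 0.0, 0.0, 1.0]]
545.8330345657782 -0.1071277121106939 [[0.007, -0.992, 0.129, 0.414], [-1.0, -0.005, 0.017, -0.228], [-0.016, -0.129, -0.991, 1.464], [0.0, 0.0, 0.0, 1.0]]
319.50952073228217 0.018230791105613126 [[0.34, 0.906, 0.254, 0.149], [0.94, -0.327, -0.092, 0.61], [-0.0, 0.27, -0.963, 0.373], [0.0, 0.0, 0.0, 1.0]]
0.15 [[-0.0, 0.34, 0.94], [-0.0, 0.94, -0.34], [-1.0, -0.0, -0.0]]
```

View pics/scene0.png

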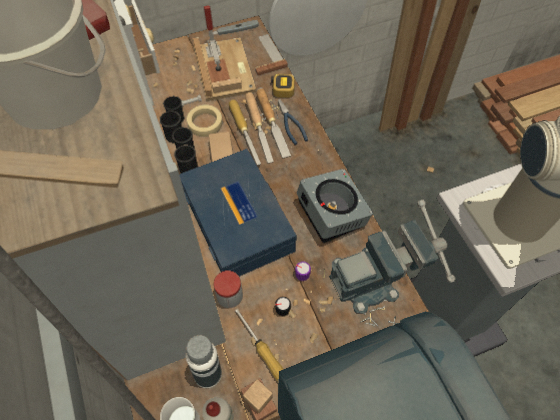

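View pics/top0.png

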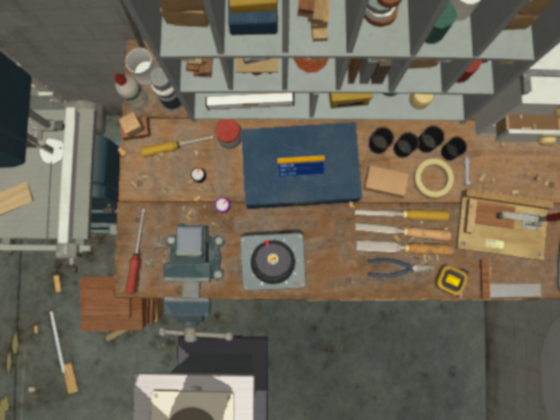

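The top view shows the black knob at about (198,175), a purple look-alike at (222,205), the console at (272,260), and a red tab near (267,242). Next I'll zoom on the knob and dial.

```bash
python3 - <<'E'
from h import *
s,t=load('scene0.png'),load('top0.png')
print('knob',onplane(t,198,174,(0,0,.038)),'well',onplane(t,273,261,(0,0,.09)), tri(s,(283,304),t,(198,174)), tri(s,(337,197),t,(273,261)))
def crop(c,u,v,w,h,k): return cv2.resize(c['image'][v-h:v+h,u-w:u+w],None,fx=k,fy=k,interpolation=cv2.INTER_CUBIC)
o=np.vstack([np.hstack([crop(s,335,200,40,40,5),crop(t,273,261,40,40,5)]),np.hstack([crop(s,283,304,40,20,5),crop(t,198,174,40,20,5)])])
cv2.imwrite('pics/m1.png',o[...,::-1])
E
```

```text
knob [ 0.67860191 -0.00672581  0.038     ] well [ 0.44811917 -0.20906192  0.09      ] (array([ 0.67842171, -0.0052748 ,  0.03318264]), np.float64(0.00256329354811629)) (array([ 0.44638201, -0.20755931,  0.08115594]), np.float64(0.004792186891617138))
```

View pics/m1.png

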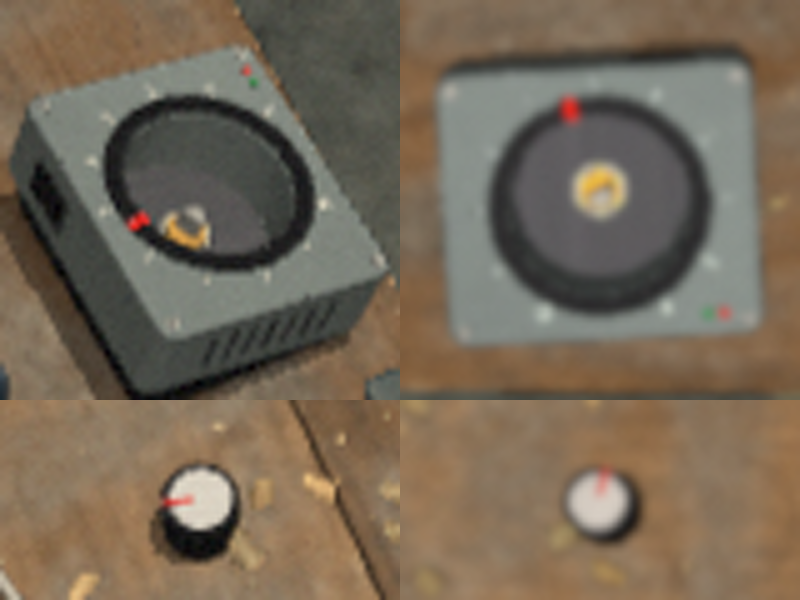

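```bash
cat >> h.py <<'E'
def wellR(yaw): return (R.from_euler('z',yaw)*R.from_euler('y',-12,degrees=True)).as_matrix()
def toolrot(z,ydir):  # tool x = -z, tool y nearest ydir
    x=-np.array(z);y=np.array(ydir)-x*(x@np.array(ydir));y/=np.linalg.norm(y)
    return R.from_matrix(np.c_[x,y,np.cross(x,y)]).as_rotvec()
E
python3 - <<'E'
from h import *
W=wellR(.065);z=W[:,2];print(W.round(3).tolist())
pc=np.array([.448,-.209,.086]);tip=pc-.028*z
m.move_to(tip+.105*z,toolrot(z,W[:,1]));print(m.get_time(),m.get_joint_positions())
a=shot('wrist','well1.png')
m.move_to([.6785,-.006,.15],toolrot([0,0,1],[0,1,0]));print(m.get_time(),m.get_joint_positions())
b=shot('wrist','knob1.png')
o=np.hstack([cv2.resize(a['image'],None,fx=1,fy=1)[:,80:480],cv2.resize(b['image'],None,fx=1,fy=1)[:,80:480]])
cv2.imwrite('pics/m2.png',o[...,::-1])
E
```

```text
[[0.976, -0.065, -0.207], [0.064, 0.998, -0.014], [0.208, -0.0, 0.978]]
3.075 [-0.54593852  0.30452627  2.11572126  0.22660339  0.56043958 -2.36489141]Traceback (most recent call last):
  File "<stdin>", line 6, in <module>
  File "h.py", line 28, in toolrot
    x=-np.array(z);y=np.array(ydir)-x*(x@np.array(ydir));y/=np.linalg.norm(y)
                                                         ^^^^^^^^^^^^^^^^^^^^
numpy._core._exceptions._UFuncOutputCastingError: Cannot cast ufunc 'divide' output from dtype('float64') to dtype('int64') with casting rule 'same_kind'
```

```bash
sed -i 's/y=np.array(ydir)-x/y=np.array(ydir,float)-x/' h.py
python3 - <<'E'
from h import *
a=load('well1.png')
m.move_to([.6785,-.006,.15],toolrot([0,0,1],[1,0,0]));print(m.get_time(),m.get_joint_positions())
b=shot('wrist','knob1.png')
o=np.hstack([a['image'][:,80:480],b['image'][:,80:480]])
cv2.imwrite('pics/m2.png',o[...,::-1])
E
```

```text
5.1333 [-2.68604680e-02  6.18048841e-01  1.56592130e+00 -6.84196401e-05
  9.57957825e-01 -2.69237622e-02]
```

View pics/m2.png

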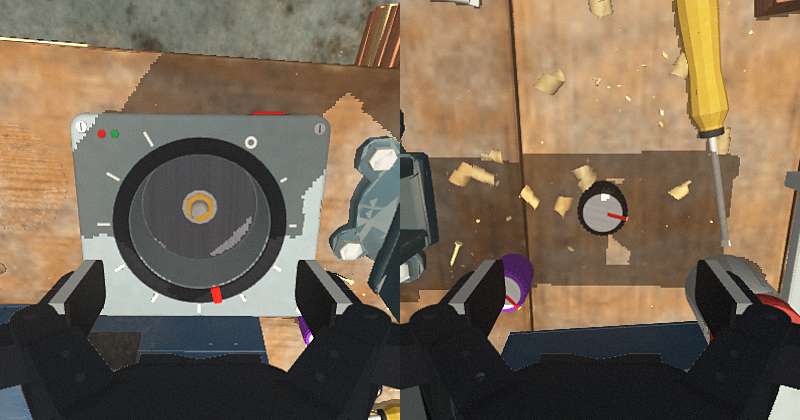

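```bash
python3 - <<'E'
from h import *
a,b=load('well1.png'),load('knob1.png')
# knob
hsv=cv2.cvtColor(b['image'],cv2.COLOR_RGB2HSV).astype(int)
win=np.zeros((420,560),bool);win[180:240,255:315]=1
red=win&((hsv[...,0]<8)|(hsv[...,0]>172))&(hsv[...,1]>130)&(hsv[...,2]>100)
top=win&(((hsv[...,1]<40)&(hsv[...,2]>110)))|red
n,l,st,ce=cv2.connectedComponentsWithStats(top.astype(np.uint8));k=1+st[1:,4].argmax()
cs,_=cv2.findContours((l==k).astype(np.uint8),0,2);h=cv2.convexHull(max(cs,key=len))
P=np.array([onplane(b,u,v,(0,0,.038)) for u,v in h[:,0]]);(cx,cy),r=cv2.minEnclosingCircle(P[:,:2].astype(np.float32))
el=cv2.fitEllipse(h);c2=onplane(b,*el[0],(0,0,.038))
ys,xs=np.nonzero(red);Q=np.array([onplane(b,u,v,(0,0,.038))[:2] for u,v in zip(xs,ys)])
d=Q.mean(0)-c2[:2];print('knob',cx,cy,r,c2,el,'red n',len(Q),Q.mean(0),'ang',np.degrees(np.arctan2(d[1],d[0])))
u_,s_,vt=np.linalg.svd(Q-Q.mean(0));print('line dir',np.degrees(np.arctan2(*vt[0][::-1])),s_)
# well
W=wellR(.065);z=W[:,2];pc=np.array([.448,-.209,.086])
hsv=cv2.cvtColor(a['image'],cv2.COLOR_RGB2HSV).astype(int)
win=np.zeros((420,560),bool);win[280:310,280:320]=1
red=win&((hsv[...,0]<8)|(hsv[...,0]>172))&(hsv[...,1]>130)
ys,xs=np.nonzero(red);print('tab',xs.mean(),ys.mean(),len(xs))
win[:]=0;win[130:155,318:345]=1;wh=win&(hsv[...,2]>170)&(hsv[...,1]<60)
yw,xw=np.nonzero(wh);print('circ',xw.mean(),yw.mean(),len(xw))
blk=((hsv[...,2]<45)).astype(np.uint8);blk[:130]=0;blk[305:]=0;blk[:,:185]=0;blk[:,375:]=0
n,l,st,ce=cv2.connectedComponentsWithStats(blk);k=1+st[1:,4].argmax();cs,_=cv2.findContours((l==k).astype(np.uint8),0,1);h=cv2.convexHull(max(cs,key=cv2.contourArea))
el=cv2.fitEllipse(h);print('ring',el)
p3=pc+.003*z
C=onplane(a,*el[0],p3,z)
P=np.array([onplane(a,u,v,p3,z) for u,v in h[:,0]])
L=(P-pc)@W;A=np.c_[2*L[:,:2],np.ones(len(L))];s=np.linalg.lstsq(A,(L[:,:2]**2).sum(1),rcond=None)[0];r=np.sqrt(s[2]+s[0]**2+s[1]**2)
print('ring centre well-xy rel pc',s[:2],'r',r, 'world',pc+W@[s[0],s[1],0])
cw=pc+W@[s[0],s[1],0]
for nm,u,v,hh in(('tab',xs.mean(),ys.mean(),.004),('circ',xw.mean(),yw.mean(),0)):
    q=(onplane(a,u,v,pc+hh*z,z)-cw)@W;print(nm,q,np.hypot(*q[:2]),np.degrees(np.arctan2(q[1],q[0])))
for nm,pt in(('tip',cw-.028*z),('floor',cw-.046*z),('nut',cw-.042*z)):print(nm,proj(a,pt))
o=cv2.resize(a['image'][180:235,250:310],None,fx=9,fy=9,interpolation=cv2.INTER_CUBIC);cv2.imwrite('pics/s1.png',o[...,::-1])
E
```

```text
knob 0.6823038458824158 -0.006912085693329573 0.016728242859244347 [ 0.68168845 -0.00574708  0.038     ] ((283.30419921875, 212.55484008789062), (37.59770584106445, 42.586875915527344), 99.05355834960938) red n 65 [ 0.69204049 -0.00881786] ang -16.522231998700438
line dir -14.472298477142315 [0.03447778 0.00653301]
tab 296.1275167785235 294.3691275167785 149
circ 330.6354166666667 142.09375 96
ring ((279.0269470214844, 218.456298828125), (161.6649169921875, 171.83547973632812), 86.03596496582031)
ring centre well-xy rel pc [-2.61303751e-03 -9.52909361e-05] r 0.05447346989805446 world [ 0.44545565 -0.20926111  0.08545672]
tab [0.04964919 0.01150554 0.004     ] 0.05096488523698757 13.047240062849253
circ [-5.14537654e-02  3.10563966e-02 -2.89122537e-17] 0.06009983149033053 148.88571374131143
tip (np.float64(279.2637197167579), np.float64(210.97689430638343))
floor (np.float64(279.27884892497184), np.float64(204.66154700430187))
nut (np.float64(279.27567037105115), np.float64(205.98865913640248))
```

View pics/s1.png

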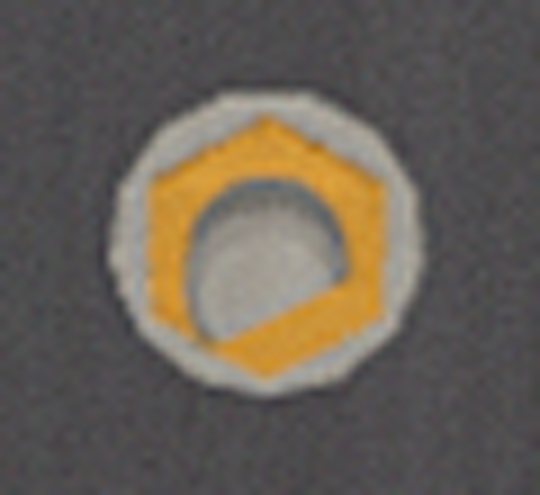

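The D-flat is clear: its edge runs from crop (215,347) to (348,280), facing lower right. That puts the shaft about 2.15 rad clockwise of zero. Next: centre and grip the knob, and refine the well estimate from the known sizes.

```bash
python3 - <<'E'
from h import *
a=load('well1.png')
W=wellR(.065);z=W[:,2]
T=np.array(a['cam_to_world']);f=T[:3,2]
cw=np.array([.4455,-.2093,.0855])
for nm,h in(('ring',.003),('tip',-.028),('nut',-.042)):print(nm,'depth',(cw+h*z-T[:3,3])@f, 'expected',{'ring':.113*a['fx']/171.8,'tip':.014*a['fx']/17.9,'nut':.021*a['fx']/26.1}[nm])
# ring edge check: row profile through centre
im=cv2.cvtColor(a['image'],cv2.COLOR_RGB2GRAY)
print(im[219,188:202],im[219,358:372])
# flat direction
p=[onplane(a,250+x/9,180+y/9,cw-.028*z,z) for x,y in((215,347),(348,280))]
e=(p[1]-p[0])@W;print('flat edge',e,np.degrees(np.arctan2(e[1],e[0]))-90)
t=load('top0.png');print('washer tri',tri(t,(273,259),a,(279.7,206.9)),'pred',cw-.044*z, 'ringtop',proj(t,cw))
# pick
m.command_gripper(.06,25)
c=np.array([.682,-.0063])
m.move_to([*c,.06],toolrot([0,0,1],[1,0,0]));m.servo_line([*c,.029])
m.command_gripper(.03,20);print('w',m.get_width(),m.get_contact_force());m.command_gripper(.055)
ang=np.radians(-15.5-90)
m.move_to([*c,.029],toolrot([0,0,1],[np.cos(ang),np.sin(ang),0]))
m.command_gripper(.03,50);print('w',m.get_width(),m.get_contact_force(),m.get_joint_positions())
m.servo_line([*c,.13]);print(m.get_width(),m.get_time(),m.get_contact_force(),m.get_torque())
cv2.imwrite('pics/h1.png',cv2.resize(shot('wrist','held.png')['image'],None,fx=1,fy=1)[...,::-1])
E
```

```text
ring depth 0.20453650597030212 expected 0.21015469058642539
tip depth 0.23437900318397778 expected 0.2498957145392151
nut depth 0.24785625999015384 expected 0.2570766258765489
[123 127 126 133  94  37  42  43  41  45  39  42  42  36] [ 41  44  40  40  43  34  41  35  91 132 125 116 117 120]
flat edge [-5.73186604e-03  1.08619296e-02 -3.54750503e-18] 27.820717099793043
washer tri (array([ 0.45439328, -0.20838394,  0.04544123]), np.float64(6.86928941864759e-05)) pred [ 0.4546288  -0.20870579  0.04246151] ringtop (np.float64(273.11116807951186), np.float64(262.0895572527555))
w 0.036735247238069084 [-1.07682557e+00  5.33316006e-03  7.30697619e+00]
w 0.036199795668075914 [ 0.40338221 -0.3614846   2.56180722] [-2.67159716e-02  7.87807882e-01  1.58139592e+00 -6.74560425e-05
  7.71949691e-01  1.81443535e+00]
0.03582321007127034 9.75 [-0.56090543  0.3410907  -1.26110093] [-0.04271236  0.01996742  0.02409602]
```

View pics/h1.png

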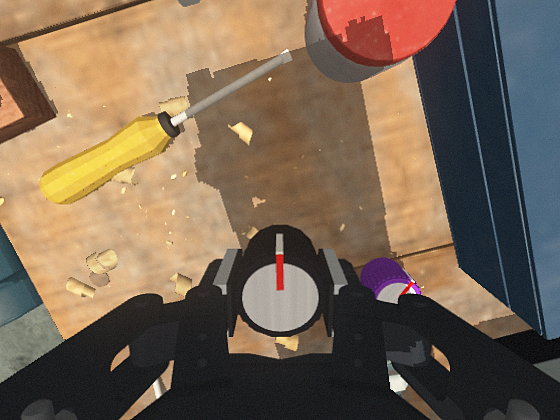

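Knob held squarely, with its pointer exactly along tool −z. Next: carry it to the well and feel it down.

```bash
cat >> h.py <<'E'
W=wellR(.065);zw=W[:,2]
CW=np.array([.4455,-.2093,.0855])
_T=load('well1.png')['cam_to_world'][:3,3]
CW=_T+(CW-_T)*(1+.0025/.2045)
FL=CW-.046*zw   # well floor
def kpose(under,deg,dxy=(0,0)):
    """TCP pose with the knob underside at height 'under' above floor, pointer at deg in well frame"""
    a=np.radians(deg-90);y=W@[np.cos(a),np.sin(a),0]
    return FL+W@[dxy[0],dxy[1],under+.029],toolrot(zw,y)
def F(f0): return (np.array(m.get_contact_force())-f0)@W
E
python3 - <<'E'
from h import *
print(FL)
for d in(165,150,28,5):
    q=m.solve_ik(*kpose(.02,d));print(d,None if q is None else np.round(q,2))
p=m.get_position();m.servo_line([p[0],p[1],.19],rate=.3)
P,r=kpose(.065,28)
m.move_to(P,r);print(m.get_time())
m.servo_line(kpose(.026,28)[0],rate=.06);m.hold(.2)
f0=np.array(m.get_contact_force());print('f0',f0,m.get_time())
for u in np.arange(.0245,-.001,-.0015):
    m.servo_line(kpose(u,28)[0],rate=.02);f=F(f0);act=(np.array(m.get_position())-FL)@W
    print(round(u*1e3,1),f.round(1),(act*1e3).round(1))
    if np.linalg.norm(f)>10: break
print(m.get_time(),m.get_width(),np.array(m.get_torque())@W)
E
```

```text
[ 0.45631784 -0.2085975   0.03831151]
165 [-0.53  0.47  2.12  0.31  0.39 -2.18]
150 [-0.53  0.47  2.12  0.31  0.39 -1.92]
28 [-0.53  0.47  2.12  0.31  0.39  0.21]
5 [-0.53  0.47  2.12  0.31  0.39  0.61]
11.5417
f0 [-0.48565026 -0.31536919 -0.482311  ] 12.5417
24.5 [ 1.3  0.3 -0.6] [-0.  -0.  53.5]
23.0 [ 1.2  0.2 -0.2] [-0.1  0.  51.9]
21.5 [ 0.6 -0.1  0.1] [-0.1  0.1 50.4]
20.0 [0.2 0.9 0.7] [-0.1  0.  48.9]
18.5 [-0.6  0.3 -1.3] [-0.1  0.  47.4]
17.0 [-0.3  0.6  0.1] [-0.   0.  45.9]
15.5 [ 1.   1.1 -0.5] [-0.1  0.  44.4]
14.0 [ 0.2 -0.3 -0.6] [-0.   0.  42.9]
12.5 [ 0.7 -0.4 -0.5] [-0.1  0.1 41.4]
11.0 [ 1.1  0.6 -0.5] [-0.1  0.  39.9]
9.5 [-0.   0.3 -0.9] [-0.1  0.  38.4]
8.0 [ 1.1  0.2 -0.7] [-0.   0.  36.9]
6.5 [ 1.1  0.6 -0.9] [-0.1  0.  35.4]
5.0 [-0.2  0.7 -0.4] [-0.1  0.1 33.9]
3.5 [ 0.1 -0.2  5.6] [ 0.1 -0.1 32.7]
2.0 [-3.3  2.  28.7] [ 0.2 -0.  32.5]
16.5417 0.03619948791815669 [ 0.37457495  0.80266092 -0.05005671]
```

```bash
python3 - <<'E'
from h import *
m.servo_line(kpose(.0035,28)[0],rate=.02);m.hold(.1)
print(((np.array(m.get_contact_force()))@W).round(1),(np.array(m.get_torque())@W).round(2))
t0=(np.array(m.get_torque())@W)[2]
ds=list(range(38,139,10))+list(np.arange(141,168,2.5))
for d in ds:
    m.move_to(*kpose(.0035,d));t=np.array(m.get_torque())@W
    if d>130 or d%20<10: print(d,'T',t.round(3),'F',(np.array(m.get_contact_force())@W).round(1),'z',round(((np.array(m.get_position())-FL)@zw-.029)*1e3,1),round(m.get_time(),1))
    if abs(t[2]-t0)>.27: break
shot('wrist','zero.png')
cv2.imwrite('pics/z1.png',load('zero.png')['image'][...,::-1])
E
```

```text
[-1.   0.   9.6] [0.04 0.18 0.04]
48 T [ 0.337 -0.058  0.049] F [1.6 1.  7.8] z 3.7 17.5
68 T [ 0.363 -0.189 -0.008] F [0.5 2.8 7.8] z 3.7 18.1
88 T [ 0.326 -0.16   0.014] F [1.6 1.7 8. ] z 3.7 18.6
108 T [ 0.35  -0.131  0.037] F [1.2 1.5 8.6] z 3.7 19.2
128 T [ 0.328 -0.057  0.015] F [1.6 2.2 8.6] z 3.7 19.8
138 T [ 0.357 -0.013  0.013] F [0.3 1.9 8.3] z 3.7 20.1
141.0 T [ 0.344 -0.033 -0.029] F [0.8 1.7 8.8] z 3.7 20.4
143.5 T [ 0.278 -0.003 -0.067] F [1.5 1.6 8.4] z 3.7 20.6
146.0 T [ 0.316 -0.004 -0.037] F [1.2 1.7 8.5] z 3.7 20.9
148.5 T [ 0.298 -0.005 -0.012] F [0.7 2.4 9.2] z 3.7 21.1
151.0 T [0.316 0.054 0.008] F [0.4 1.4 9.4] z 3.7 21.4
153.5 T [ 0.314 -0.031 -0.019] F [-0.2  1.2  7.9] z 3.7 21.6
156.0 T [ 0.269  0.034 -0.019] F [0.9 1.2 8.6] z 3.7 21.9
158.5 T [0.309 0.061 0.024] F [0.1 1.4 9.2] z 3.7 22.1
161.0 T [ 0.287  0.002 -0.054] F [0.7 2.  9.1] z 3.7 22.4
163.5 T [0.3   0.016 0.011] F [0.4 1.2 9.2] z 3.7 22.6
166.0 T [ 0.259 -0.004  0.012] F [0.8 1.9 8.3] z 3.7 22.9
```

View pics/z1.png

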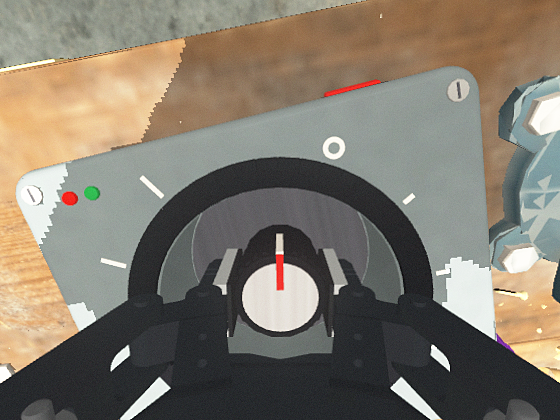

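The knob turned past the stop direction to 166° with no torque, and the pointer at (279,270) has not slipped in the jaws. So it isn't keyed and must be standing on the tip, which makes my well height wrong. I'll re-measure the ring height from this closer view.

```bash
python3 - <<'E'
from h import *
from scipy.optimize import least_squares
def edge(c,u0,v0,angs,r0,r1):
    g=cv2.GaussianBlur(cv2.cvtColor(c['image'],cv2.COLOR_RGB2GRAY),(3,3),0).astype(float);out=[]
    for a in angs:
        r=np.arange(r0,r1,.25);x=u0+r*np.cos(a);y=v0+r*np.sin(a)
        pr=cv2.remap(g.astype(np.float32),x.astype(np.float32)[None],y.astype(np.float32)[None],1)[0]
        i=np.argmax(np.diff(pr[::4]))*4+2
        if pr[min(i+8,len(pr)-1)]-pr[max(i-8,0)]>40: out.append((x[i],y[i]))
    return out
def fit(c,pts):
    o=np.array([ray(c,*p)[1] for p in pts]);C=c['cam_to_world'][:3,3]
    def circ(h):
        p0=FL+(h)*zw;t=((p0-C)@zw)/(o@zw);L=(C+o*t[:,None]-FL)@W
        A=np.c_[2*L[:,:2],np.ones(len(L))];s,res,_,_=np.linalg.lstsq(A,(L[:,:2]**2).sum(1),rcond=None)
        r=np.sqrt(s[2]+s[0]**2+s[1]**2);d=np.hypot(*(L[:,:2]-s[:2]).T)-r;return s[:2],r,d.std()
    from scipy.optimize import brentq
    h=brentq(lambda h:circ(h)[1]-.0565,.0,.08);return h,circ(h),circ(.049)
c=load('zero.png');p=edge(c,280,290,np.radians(np.r_[-172:-7:4]),95,185);print(len(p),p[::8]);print('near',fit(c,p))
a=load('well1.png');p=edge(a,279,218,np.radians(np.r_[0:360:6]),75,98);print(len(p));print('far',fit(a,p))
t=load('top0.png');p=edge(t,273,262,np.radians(np.r_[0:360:10]),17,29);print(len(p));print('top',fit(t,p))
print('tip seen: proj', proj(c,FL+.018*zw))
E
```

```text
42 [(np.float64(129.9743875856521), np.float64(268.9152752045501)), (np.float64(170.83866685554565), np.float64(198.40276561966812)), (np.float64(238.43721425656958), np.float64(162.08289855830185)), (np.float64(312.5384949581553), np.float64(159.4952248158785)), (np.float64(381.7865817479192), np.float64(191.70584058005187)), (np.float64(428.18936151117157), np.float64(258.50137884110944))]
near (0.047448412388672104, (array([1.11931482e-03, 2.55719773e-05]), np.float64(0.05650000000000001), np.float64(0.00011550584299283622)), (array([0.00014166, 0.00026434]), np.float64(0.05566861477334104), np.float64(0.00011380619960421697)))
60
far (0.04816278747689329, (array([1.04836086e-03, 9.77295804e-05]), np.float64(0.056499999999999995), np.float64(0.0004983827821229569)), (array([7.65665684e-04, 9.78924279e-05]), np.float64(0.05626047494910917), np.float64(0.0004962699474105522)))
36
top (0.03217235387075943, (array([-0.0026882 ,  0.00180742]), np.float64(0.05650000000000002), np.float64(0.0007690356015917757)), (array([0.00045886, 0.00158437]), np.float64(0.055806867759491514), np.float64(0.0007596012056703265)))
tip seen: proj (np.float64(279.43964235591216), np.float64(270.0668557825991))
```

```bash
python3 - <<'E'
from h import *
M=np.array(load('zero.png')['mount']);print(M.round(4).tolist())
for fn in('held.png','zero.png'):
    c=load(fn);im=c['image'];hsv=cv2.cvtColor(im,cv2.COLOR_RGB2HSV).astype(int)
    win=np.zeros(im.shape[:2],bool);win[245:345,236:326]=1
    red=win&((hsv[...,0]<8)|(hsv[...,0]>172))&(hsv[...,1]>130)&(hsv[...,2]>100)
    top=(win&(hsv[...,1]<40)&(hsv[...,2]>150))|red
    top=cv2.morphologyEx(top.astype(np.uint8),cv2.MORPH_OPEN,np.ones((9,9)))
    cs,_=cv2.findContours(top,0,1);h=cv2.convexHull(max(cs,key=cv2.contourArea));el=cv2.fitEllipse(h)
    print(fn,'ellipse',np.round(el[0],1),np.round(el[1],1),el[2])
    # tool-frame: camera=mount ; for top at height s behind TCP (tool x=-s)
    c['cam_to_world']=M
    for s in(.009,.0,-.005,.02,.03):
        P=np.array([onplane(c,u,v,(-s,0,0),(1,0,0)) for u,v in h[:,0]]);(y,z),r=cv2.minEnclosingCircle(P[:,1:].astype(np.float32));print(s,'centre yz',round(y*1e3,1),round(z*1e3,1),'r',round(r*1e3,2))
    for s in(.009,.0,.02): print('pred centre',np.round(proj(c,(-s,0,0)),1))
c=load('zero.png');cv2.imwrite('pics/z2.png',cv2.resize(c['image'][215:345,180:380],None,fx=4,fy=4,interpolation=cv2.INTER_CUBIC)[...,::-1])
E
```

```text
[[-0.0012, -0.2702, 0.9628, -0.1203], [1.0, 0.0004, 0.0014, -0.0001], [-0.0007, 0.9628, 0.2702, -0.0677], [0.0, 0.0, 0.0, 1.0]]
held.png ellipse [279.7 297.1] [67.3 75.5] 89.09104919433594
0.009 centre yz 0.1 -0.3 r 14.92
0.0 centre yz 0.1 5.2 r 16.15
-0.005 centre yz 0.1 8.2 r 16.81
0.02 centre yz 0.1 -6.9 r 13.46
0.03 centre yz 0.0 -13.0 r 12.13
pred centre [279.5 298.7]
pred centre [279.5 287. ]
pred centre [279.5 315.3]
zero.png ellipse [279.9 297. ] [68.2 76.5] 90.3901596069336
0.009 centre yz 0.1 -0.2 r 15.13
0.0 centre yz 0.1 5.2 r 16.34
-0.005 centre yz 0.1 8.3 r 17.02
0.02 centre yz 0.1 -6.9 r 13.64
0.03 centre yz 0.1 -13.0 r 12.29
pred centre [279.5 298.7]
pred centre [279.5 287. ]
pred centre [279.5 315.3]
```

View pics/z2.png

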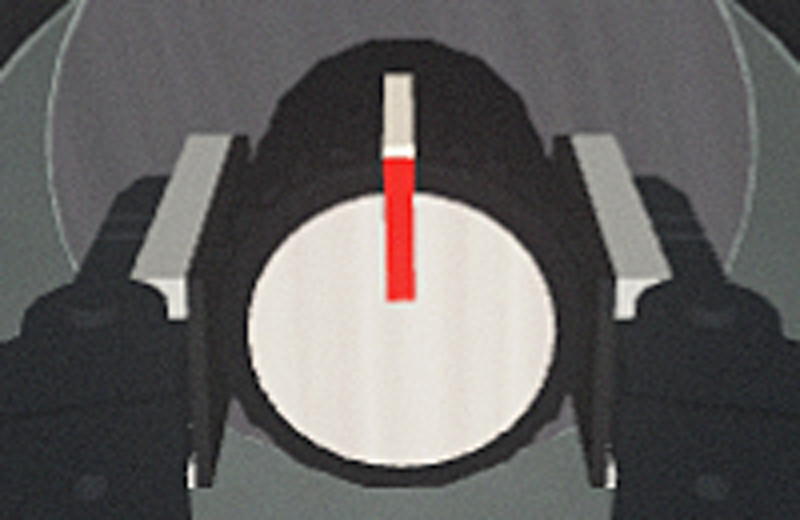

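The in-hand pose and ring height both agree that the knob's underside is at the nut. That contradicts the missing stop. Lifting off and checking whether the shaft's flat has moved will settle it.

```bash
python3 - <<'E'
from h import *
f0=np.array(m.get_contact_force())
m.servo_line(kpose(.024,166)[0],rate=.06);print('F lift',F(f0).round(1))
m.servo_line(kpose(.094,166)[0],rate=.2)
c=shot('wrist','look2.png');print(m.get_time(),proj(c,FL+.018*zw),proj(c,FL+.004*zw),proj(c,FL))
u,v=map(int,proj(c,FL+.01*zw))
im=c['image'];o=np.hstack([cv2.resize(im[v-35:v+35,u-35:u+35],(400,400),interpolation=cv2.INTER_CUBIC),cv2.resize(im[40:420,90:470],(400,400))])
cv2.imwrite('pics/l2.png',o[...,::-1])
E
```

```text
F lift [-1.1 -1.8 -9.2]
23.9417 (np.float64(279.54011600900503), np.float64(214.95504407621254)) (np.float64(279.5397248688017), np.float64(209.76061788630614)) (np.float64(279.53962025374807), np.float64(208.37840356682247))
```

View pics/l2.png

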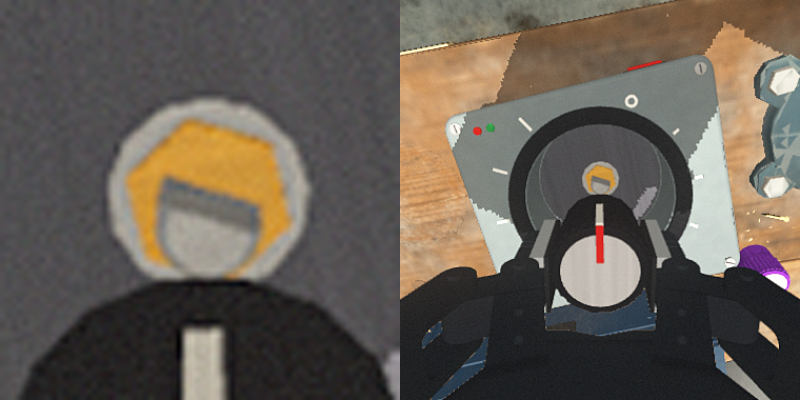

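The flat has turned with the knob: it now faces about 15° clockwise of the pointer, roughly 151°, which is the zero stop. So the knob was home and keyed, and it over-rotated within its play because of a ~1 mm axis offset. I'll correct the centre and yaw, re-seat, repeat the zero turn with averaged torque, then set red.

```bash
cat >> h.py <<'E'
FL=FL+W@[.0010,.0004,0]
def Tz(n=4):
    v=[]
    for _ in range(n): m.hold(.03);v.append((np.array(m.get_torque())@W)[2])
    return np.mean(v)
E
python3 - <<'E'
from h import *
a=load('well1.png')
for nm,u,v,hh in(('tab',296.13,294.37,.049),('circ',330.64,142.09,.045)):
    q=(onplane(a,u,v,FL+hh*zw,zw)-FL)@W;print(nm,(q*1e3).round(1),np.degrees(np.arctan2(q[1],q[0])))
c=load('look2.png');hsv=cv2.cvtColor(c['image'],cv2.COLOR_RGB2HSV)
u,v=proj(c,CW+W@[.06*np.cos(2.618),.06*np.sin(2.618),0]);win=np.zeros((420,560),bool);win[int(v)-14:int(v)+14,int(u)-14:int(u)+14]=1
ys,xs=np.nonzero(win&(hsv[...,2]>170)&(hsv[...,1]<60));q=(onplane(c,xs.mean(),ys.mean(),FL+.045*zw,zw)-FL)@W;print('circ2',(q*1e3).round(1),np.degrees(np.arctan2(q[1],q[0])),len(xs))
D=151
m.servo_line(*kpose(.040,D),rate=.2);m.servo_line(kpose(.022,D)[0],rate=.08);m.hold(.1)
f0=np.array(m.get_contact_force());t0=Tz();print('t0',t0)
for u in np.r_[.020:.0029:-.002,.003]:
    m.servo_line(kpose(u,D)[0],rate=.04);f=F(f0)
    if np.linalg.norm(f)>12: break
print('u',u,f.round(1),((np.array(m.get_position())-FL)@W*1e3).round(1),m.get_time())
m.servo_line(kpose(.0035,D)[0],rate=.02)
for d in range(154,176,3):
    m.move_to(*kpose(.0035,d));t=Tz();print(d,round(t-t0,3),F(f0).round(1),round(m.get_time(),1))
    if abs(t-t0)>.2: break
E
```

```text
tab [49.8 11.4 49. ] 12.837302326573324
circ [-53.1  31.2  45. ] 149.52254811472446
circ2 [-53.1  31.1  45. ] 149.61154718768333 94
t0 -0.002781637960582884
u 0.003 [-2.  -0.4 13.1] [ 0.1 -0.1 32.7] 27.4667
154 0.04 [-0.8 -1.   7.8] 28.1
157 0.059 [-0.7 -0.8  8.9] 28.5
160 0.033 [-0.6 -1.5  9. ] 28.9
163 0.017 [-3.1 -1.3  8.3] 29.2
166 -0.003 [-1.8 -1.7  9. ] 29.6
169 -0.027 [-4.1 -3.7  9.3] 30.0
172 -0.087 [-4.3 -4.2  9.9] 30.4
175 -0.126 [-4.  -3.7 10.3] 30.8
```

```bash
cat >> h.py <<'E'
def pointer(c):
    """pointer angle (deg, well frame) from red line + white top centre, on the knob-top plane 42 mm above the floor"""
    im=c['image'];hsv=cv2.cvtColor(im,cv2.COLOR_RGB2HSV).astype(int)
    u,v=map(int,proj(c,FL+.042*zw));win=np.zeros(im.shape[:2],bool);win[v-55:v+55,u-50:u+50]=1
    red=win&((hsv[...,0]<8)|(hsv[...,0]>172))&(hsv[...,1]>130)&(hsv[...,2]>100)
    wh=cv2.morphologyEx(((win&(hsv[...,1]<40)&(hsv[...,2]>150))|red).astype(np.uint8),cv2.MORPH_OPEN,np.ones((7,7)))
    cs,_=cv2.findContours(wh,0,1);e=cv2.fitEllipse(cv2.convexHull(max(cs,key=cv2.contourArea)))
    L=lambda u,v:((onplane(c,u,v,FL+.0415*zw,zw)-FL)@W)[:2]
    ys,xs=np.nonzero(red);Q=np.array([L(x,y) for x,y in zip(xs,ys)]);C=L(*e[0]);d=Q.mean(0)-C
    l=np.linalg.svd(Q-Q.mean(0))[2][0];l*=np.sign(l@d)
    return 'centre mm',(C*1e3).round(1),'deg centre->red',np.degrees(np.arctan2(d[1],d[0])).round(1),'line',np.degrees(np.arctan2(l[1],l[0])).round(1),len(xs)
E
python3 - <<'E'
from h import *
c=shot('wrist','z3.png');print(pointer(c))
y=W.T@R.from_rotvec(m.get_ee_rot()).as_matrix()[:,1];print('tool deg',np.degrees(np.arctan2(y[1],y[0]))+90,np.array(m.get_joint_positions()).round(3),m.solve_ik(*kpose(.0035,175)))
print(m.get_width())
E
```

```text
('centre mm', array([-2.1, -0. ]), 'deg centre->red', np.float64(175.6), 'line', np.float64(175.7), 241)
tool deg 174.9706860452812 [-0.523  0.51   2.117  0.335  0.357 -2.377] [-0.52241786  0.51094746  2.11677287  0.33584249  0.35718188 -2.37687051]
0.03600931523088287
```

```bash
cat >> h.py <<'E'
def inhand(c):
    c=dict(c);im=c['image'];hsv=cv2.cvtColor(im,cv2.COLOR_RGB2HSV).astype(int)
    win=np.zeros(im.shape[:2],bool);win[235:350,230:330]=1
    red=win&((hsv[...,0]<8)|(hsv[...,0]>172))&(hsv[...,1]>130)&(hsv[...,2]>100)
    top=cv2.morphologyEx(((win&(hsv[...,1]<40)&(hsv[...,2]>150))|red).astype(np.uint8),cv2.MORPH_OPEN,np.ones((9,9)))
    cs,_=cv2.findContours(top,0,1);e=cv2.fitEllipse(cv2.convexHull(max(cs,key=cv2.contourArea)));return [np.round(x,1) for x in e]
E
python3 - <<'E'
from h import *
for f in('held.png','zero.png','look2.png','z3.png'):print(f,inhand(load(f)))
for d in(160,145,125,105,85,65,45,30,20,12.8):
    m.move_to(*kpose(.0035,d))
    if d in(145,105,65,45,12.8):print(d,round(Tz(3),3),(np.array(m.get_contact_force())@W).round(1))
c=shot('wrist','r1.png');print(inhand(c),pointer(c),m.get_time(),m.get_width())
cv2.imwrite('pics/r1v.png',c['image'][...,::-1])
E
```

```text
held.png [array([279.7, 297.1]), array([67.3, 75.5]), np.float64(89.1)]
zero.png [array([279.9, 297. ]), array([68.2, 76.5]), np.float64(90.4)]
look2.png [array([279.7, 297.1]), array([67.4, 76. ]), np.float64(90.0)]
z3.png [array([279.8, 297. ]), array([68. , 76.4]), np.float64(90.0)]
145 -0.062 [-0.8 -1.6  5.7]
105 -0.03 [-2.3 -3.1  7. ]
65 -0.027 [-3.  -3.8  5.1]
45 -0.024 [-2.1 -3.7  6.1]
12.8 -0.008 [-3.6 -3.3  6.9]
[array([279.7, 297.3]), array([67.2, 75.7]), np.float64(88.9)] ('centre mm', array([2.7, 0.1]), 'deg centre->red', np.float64(13.6), 'line', np.float64(13.4), 244) 35.125 0.03601649497776897
```

View pics/r1v.png

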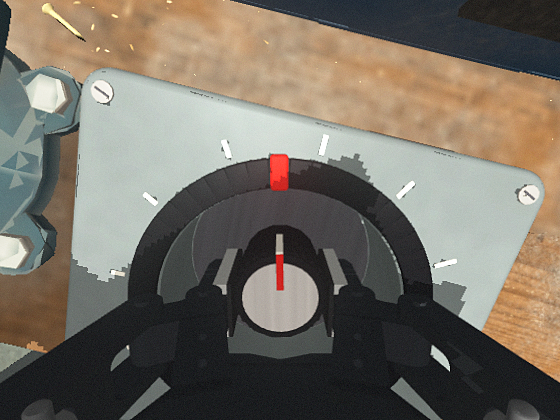

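The pointer (279,270) and the red tab (279,172) line up in this picture. I'll check the tab angle numerically, seat the knob with a light press, release and back off.

```bash
python3 - <<'E'
from h import *
def tab(c,h=.0475):
    hsv=cv2.cvtColor(c['image'],cv2.COLOR_RGB2HSV).astype(int);u,v=map(int,proj(c,FL+W@[.0505,.0115,h]))
    win=np.zeros(hsv.shape[:2],bool);win[max(v-28,0):v+28,u-28:u+28]=1
    ys,xs=np.nonzero(win&((hsv[...,0]<8)|(hsv[...,0]>172))&(hsv[...,1]>130)&(hsv[...,2]>80));q=(onplane(c,xs.mean(),ys.mean(),FL+h*zw,zw)-FL)@W
    return xs.mean().round(1),ys.mean().round(1),len(xs),(q*1e3).round(1),np.degrees(np.arctan2(q[1],q[0])).round(2)
print('tab',tab(load('r1.png')),tab(load('well1.png')))
f0=np.array(m.get_contact_force())
m.servo_line(kpose(.002,12.8)[0],rate=.02);m.hold(.2);print('press',F(f0).round(1),((np.array(m.get_position())-FL)@W*1e3).round(1))
m.servo_line(kpose(.0035,12.8)[0],rate=.03)
m.command_gripper(.046);m.hold(.2);print('w',m.get_width(),(np.array(m.get_contact_force())@W).round(1))
m.servo_line(kpose(.075,12.8)[0],rate=.12);c=shot('wrist','fin1.png')
print(m.get_time(),tab(c),pointer(c))
cv2.imwrite('pics/f1.png',c['image'][...,::-1])
E
```

```text
tab (np.float64(279.0), np.float64(172.0), 683, array([50.7, 11.3, 47.5]), np.float64(12.56)) (np.float64(296.1), np.float64(294.4), 149, array([50.7, 11.4, 47.5]), np.float64(12.71))
press [-3.2  1.  24. ] [-0.1 -0.3 32.5]
w 0.04608005410037579 [ 0.1 -1.4 -0.2]
37.0833 (np.float64(280.0), np.float64(151.9), 248, array([50.6, 11.4, 47.5]), np.float64(12.68)) ('centre mm', array([ 1.1, -0. ]), 'deg centre->red', np.float64(19.0), 'line', np.float64(19.1), 106)
```

View pics/f1.png

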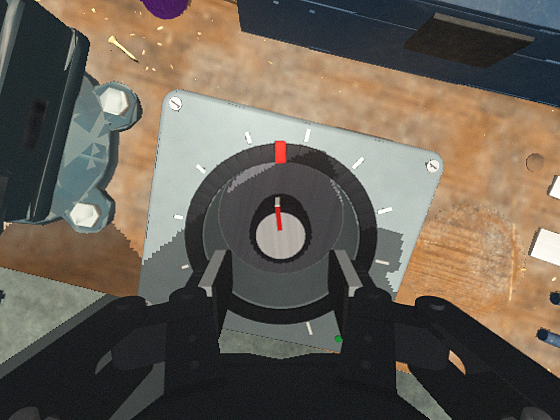

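The knob is home, but on release it sprang back about 6° anticlockwise: pointer now at 19°, tab at 12.7° (coupling wind-up). I'll regrip and turn clockwise past the tab by that amount.

```bash
cat >> h.py <<'E'
def nudge(frm,to):
    m.servo_line(*kpose(.06,frm),rate=.2);m.servo_line(kpose(.0042,frm)[0],rate=.08);m.command_gripper(.03,50);w=m.get_width()
    for d in np.linspace(frm,to,4)[1:]: m.move_to(*kpose(.0042,d))
    m.hold(.2);print('w',w,'T',Tz(3),'F',(np.array(m.get_contact_force())@W).round(1))
    m.command_gripper(.046);m.hold(.2);m.servo_line(kpose(.075,to)[0],rate=.15)
    c=shot('wrist','n%d.png'%(10*m.get_time()));print(m.get_time(),pointer(c))
E
python3 -c "
from h import *
nudge(19,6.4)"
```

```text
w 0.03603076608685738 T 0.02754684823140771 F [-1.3 -0.3  5.7]
40.625 ('centre mm', array([ 1.2, -0.1]), 'deg centre->red', np.float64(11.0), 'line', np.float64(10.5), 104)
```

```bash
python3 -c "
from h import *
D=10.8
m.servo_line(*kpose(.06,D),rate=.2);m.servo_line(kpose(.0042,D)[0],rate=.08);m.command_gripper(.03,50)
for d in (17,24,17,11,7.7): m.move_to(*kpose(.0042,d))
m.hold(.2);print('T',Tz(3),'F',(np.array(m.get_contact_force())@W).round(1))
m.command_gripper(.046);m.hold(.2);m.servo_line(kpose(.075,7.7)[0],rate=.15)
c=shot('wrist','q.png');print(m.get_time(),pointer(c))
# mark by its outer end relative to ring centre
"
```

```text
T -0.004709464882555125 F [0.6 0.5 5.9]
44.6583 ('centre mm', array([ 1.1, -0.1]), 'deg centre->red', np.float64(11.0), 'line', np.float64(11.4), 105)
```

```bash
python3 -c "
from h import *
D=11.2
m.servo_line(*kpose(.06,D),rate=.2);m.servo_line(kpose(.0042,D)[0],rate=.08);m.command_gripper(.03,50)
for d in (18,25,18,12,9.2): m.move_to(*kpose(.0042,d))
m.hold(.2)
m.command_gripper(.046);m.hold(.2);m.servo_line(kpose(.09,9.2)[0],rate=.15)
c=shot('wrist','q2.png');print(m.get_time(),pointer(c))
q=np.array(m.get_joint_positions());m.servo_line(kpose(.16,9.2)[0],rate=.25);c2=shot('wrist','q3.png');print(m.get_time(),pointer(c2))
o=np.hstack([cv2.resize(c['image'][110:310,180:380],(400,400),interpolation=2),c2['image'][:400,80:480]]);cv2.imwrite('pics/f2.png',o[...,::-1])
"
```

```text
48.6917 ('centre mm', array([ 1.2, -0.2]), 'deg centre->red', np.float64(11.6), 'line', np.float64(11.5), 88)
49.175 ('centre mm', array([ 1.1, -0.1]), 'deg centre->red', np.float64(12.4), 'line', np.float64(13.6), 74)
```

View pics/f2.png

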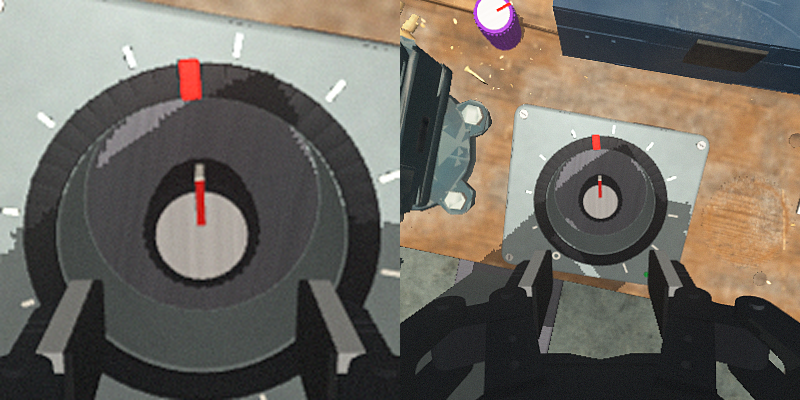

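The knob is down in the well with its line on the red tab to within about 1°, the ring has not moved, and the gripper is clear.

```bash
python3 -c "
from h import *
m.hold(.3);m.sign_off();print(m.get_time())"
```

```text
the job is handed in; nothing more can be done
the job is handed in; nothing more can be done
```

I fitted the knob on the D-shaft, turned it back to zero, brought it up to the red marker, let go and handed the job in at about 49.5 s. I also lifted the knob off once and re-seated it to check the shaft.

**Last checks**
- **Seating:** the knob stopped at about nut height both times it went down, and it sits below the rim in the last picture.
- **Pointer:** it read 11.5–11.6° and then 12.4–13.6° in the last two pictures. The red tab is at 12.7°, so they agree to about 1°.
- **Bezel ring:** the tab read the same angle (12.6–12.7°) each time I measured it, the last time just after the first release. I did not measure it again after the later regrips, but it looks in place in the final picture.
- **Loose tools:** I didn't touch any of them, but I took no final picture of them all to confirm it.

**What disagreed**
- **Zero stop:** I felt no sharp stop. On the first turn the knob went about 16° past the zero direction with almost no torque. After lifting it off, the shaft's flat, judged by eye, was at about 151°, against zero at 150°. I then re-seated the knob and turned it again to 175°, where the torque rose to only about 0.13 N m. I take zero as reached, but the evidence is the look at the shaft rather than a firm stop.
- **Setting red:** on release the knob sprang back 2–6°. I regripped it three times, twice backing off a little anticlockwise and coming up clockwise again, so on the way it passed the marker by a few degrees.

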